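# Complete both bays of the bracket tray

## Robot

A 7-joint arm with a two-finger parallel gripper is mounted at the origin on the work surface. World frame = base frame: x ahead of the robot, y to its left, z up, the work surface at z = 0. Lengths are in m, angles in rad, forces in N, time in s.
With the tool pointing down it reaches from about 0.4 to 0.925 m from the base axis. Payload 4.1 kg.
Tool frame: the origin (TCP) lies at the centre of the arm's flange, where the gripper is bolted on; the fingertips stand 173 mm ahead of it and the grasp point (between the pads) lies 155 mm ahead of it; z points along the fingers, y is the direction in which the jaws open and shut (so a half turn about z gives the same grasp; the last joint's range is limited). The gripper opens to 85 mm and grips with 20 to 120 N. Pads are 22 mm wide; open, the fingers measure 114 mm over their backs; the gripper's body (76 mm by 85 mm) begins 54 mm behind the grasp point. The pads swing forward as they close: fully open they stand 13 mm farther back than shut.
Start: joints at [-1.319, 0.398, 0.045, 1.537, -0.019, 1.207, -0.051], TCP at [0.223, 0.61, 0.405] pointing down, gripper open.
Joint ranges: [-2.82, 2.82], [-0.49, 2.23], [-1.37, 1.46], [0, 2.46], [-1.36, 4.5], [0.23, 2], [-2.94, 2.94]. Speed limits (rad/s): [2.57, 2.57, 3.14, 3.14, 3.14, 3.14, 3.14].

## Interface

Orientations are given as a 3x3 rotation matrix whose columns are the frame's x, y, z axes.
In Python, from rig import env, effector, eyes, outline_of, mark_of gives the robot as it stands. Calls block until the motion is done:
- env.move_to(position, orientation): joint-space move of the TCP to a pose.
- env.move_linear(position, ori=None, v=0.15, max_force=None): straight line of the TCP; ori=None keeps the orientation; v is the mean speed in m/s. With max_force (N) it stops when the force on the tool has changed by that much, and returns True; else False.
- env.goto_joints(angles): joint-space move.
- effector.command_gripper(opening): finger opening in m; the grip force is fixed at half the most; returns when the fingers have stopped.
- env.dwell(seconds).
- env.ik(position, orientation): joint angles nearest the present ones, or None.
- env.get_obs(): the state.
- eyes.get_image(name): name is "side" or "top"; returns the picture (384x512x3 uint8, blue, green, red); there is no depth.
- eyes.get_calibration(name): a dict with "fx", "fy", "cx", "cy" (pixels), "view" (4x4, takes a point from world to camera coordinates). Camera axes: x right, y down, z forward; pixel columns grow to the right and rows downward; lengths in m; the calibration is good to about 2 mm. A picture is of the moment at which its call begins. get_calibration takes no time and is no camera call.
A pose or a line that the arm cannot do raises env.IKError and nothing moves.
- env.sign_off(): hands the job in, once; it reports no verdict.
Trained networks look in the newest picture that a camera, given by its name, has taken for a name from the list of things; names that differ only in an ending like _2 or _b are one class to them, and where a whole thing is asked for, a point or a joint stands for the part that bears it (a point fixed in the world has none). Each returns a list of dicts, best first, with "p" (0 to 1); they miss things now and then, are a little off and sometimes report something else, mostly with a low value. They report only what shows in the picture. A call takes as long as a camera call. They do not tell look-alikes from the thing itself.
- outline_of(camera, name): "region" (384x512 bool, what is visible of it) and "box" ([left, top, width, height] in pixels, round what is visible of it).
- mark_of(camera, name): "position" ([column, row] in pixels: a listed point, or the origin of a listed thing).
The state is a dict: "time_s": time; "joints": joint angles; "dq": joint speeds; "effort": joint torques, N m; "eef_pos": TCP position; "tcp_rot": TCP orientation; "wrist_force": force on the tool from outside, world axes, zero at the start; "torque": the same for the moment, N m; "gripper_width": finger opening in m.
Only numpy, scipy, OpenCV 4.12 (cv2) and the standard library are available. Lean on these libraries where they do the work, as an engineer would, in place of code of your own. Each camera call takes 0.05 s, during which the arm holds its last target. There are 200 camera calls.

## Task

Each bay of the wooden tray holds one steel bracket plate and has room for one more of the same hand. Turn each of the two loose plates so that it interlocks with its match, and lay it fully down and flat on the floor of that bay, lug up. Leave the plates already in the tray where they are (a nudge within the bay is fine), do not disturb the other things on the bench, and let go of everything.

Things in the scene. Friction and masses are not known exactly. Their poses are not given: they have to be found in the camera images.
- tray: Fixed shallow wooden tray, 184 (x) x 200 (y) x 16 high mm, floor 6 thick, walls 8 thick, split by an 8 thick lath along x into two bays, each 168 (x) x 88 (y) inside and 10 deep, centred at y +48 and -48. Origin at the centre of its underside on the bench, z up.
- set_j_lug (a point): J plate, same shape, lug and point as loose_j, already lying in the tray's +y or -y bay (varies), its x along the tray's x, its leg by the -y wall of the bay; loose, with about 4 mm play. The loose J plate, turned half round beside it, fills the bay: its lug point then lies at x 60..68, y 20..28 mm in this point's frame, at the same height.
- set_l_lug (a point): L plate, same shape, lug and point as loose_l, already lying in the tray's +y or -y bay (varies), its x along the tray's x, its leg by the +y wall of the bay; loose, with about 4 mm play. The loose L plate, turned half round beside it, fills the bay: its lug point then lies at x 60..68, y -28..-20 mm in this point's frame, at the same height.
- loose_j_lug (a point): Loose J-shaped (from above, foot end near you, foot points left) dark steel plate 8 mm thick, 0.5 kg, flat on the bench. Handle: upright lug over its balance point, 44 long (x), 10 thick (y), rising 40 off the plate. Point: on the lug's centre line, 34 above the plate's underside, 14 below the lug's top; z up. From it the leg spans x -50..70, y -30..10, the foot x -50..-10, y 10..50 (mm).
- loose_l_lug (a point): Loose L-shaped (from above, foot end near you, foot points right) dark steel plate 8 mm thick, 0.5 kg, flat on the bench. Handle: upright lug over its balance point, 44 long (x), 10 thick (y), rising 40 off the plate. Point: on the lug's centre line, 34 above the plate's underside, 14 below the lug's top; z up. From it the leg spans x -50..70, y -10..30, the foot x -50..-10, y -50..-10 (mm).
- blade: Bystander: straight dark steel mower blade, 440 x 62 x 5 mm, lying beyond the tray, long along its y. Origin at the middle of its underside.
- wrench: Bystander: spanner, 190 mm long along its x, lying on the left of the bench. Origin at its middle on the bench.
- tin: Bystander: upright grey tin, 72 mm across, 100 high, on the right of the bench. Origin at the centre of its underside.
There are look-alikes about, which are no part of the job. Leave any orange or red look-alike of the part that bears loose_l_lug alone.

How it is judged:
By the outcome, as a careful person would: the job done as asked, in the order asked, and still so for the second after the job is handed in, with the robot touching nothing.
It also fails if it takes over 61 s, if anything falls off the work surface, if the arm or the gripper's body presses on something with over 40 N, if the wrist force passes 120 N, or if a joint passes its speed limit or range.

## Working session

There is one attempt and no reset: what is moved stays moved. The work goes in short steps, each a Python script; the robot and the scene stay as the last script left them, time stands still between calls to the robot, and variables do not carry over. Pictures are saved under pics/ and viewed, about 8 in all and at most 12, crops included, and the job is handed in when it is done.

```bash
mkdir -p pics; ls
python3 - <<'E'
from rig import env, effector, eyes, outline_of, mark_of
import cv2,numpy as np
for c in("side","top"):
    im=eyes.get_image(c); cv2.imwrite(f"pics/{c}0.png",im)
    K=eyes.get_calibration(c); V=np.array(K["view"]); print(c,K["fx"],K["cx"],K["cy"],"cam pos",-V[:3,:3].T@V[:3,3])
    for n in("tray","set_j_lug","set_l_lug","loose_j_lug","loose_l_lug","blade","wrench","tin"):
        print(c,n,[(np.round(d["position"]).tolist(),round(d["p"],2)) for d in mark_of(c,n)])
print(env.get_obs())
E
```

```text
pics
side 406.22965046828216 250.48714892229742 190.91200393258634 cam pos [-0.12307231 -0.75006655  1.03172615]
side tray [([246.0, 199.0], 0.55)]
side set_j_lug [([246.0, 203.0], 0.76)]
side set_l_lug [([223.0, 192.0], 0.76)]
side loose_j_lug [([298.0, 264.0], 0.92)]
side loose_l_lug [([161.0, 195.0], 0.98), ([191.0, 162.0], 0.59), ([149.0, 164.0], 0.54)]
side blade [([228.0, 189.0], 0.73), ([284.0, 178.0], 0.58)]
side wrench [([164.0, 146.0], 0.69)]
side tin [([374.0, 296.0], 0.62), ([298.0, 261.0], 0.4)]
top 491.75804036517894 259.2586036155816 191.8992050918472 cam pos [ 0.422266   -0.00468436  1.91128319]
top tray [([251.0, 202.0], 0.77)]
top set_j_lug [([269.0, 207.0], 0.85)]
top set_l_lug [([240.0, 212.0], 0.95)]
top loose_j_lug [([340.0, 216.0], 0.74)]
top loose_l_lug [([158.0, 248.0], 0.94), ([162.0, 159.0], 0.61), ([199.0, 259.0], 0.61), ([183.0, 207.0], 0.57)]
top blade [([252.0, 146.0], 0.71)]
top wrench [([130.0, 209.0], 0.77)]
top tin [([395.0, 195.0], 0.86)]
{'time_s': 0.9, 'joints': array([-1.31902326,  0.39838468,  0.04513217,  1.53659029, -0.01866528,
        1.2068955 , -0.0507009 ]), 'dq': array([ 1.30309106e-03,  1.18854499e-05,  2.34576391e-04, -2.54600631e-03,
       -3.70815661e-04, -2.42781693e-04, -8.18119034e-04]), 'effort': array([-2.38224111e-04, -4.75021541e+01,  1.36280581e+00, -2.54516083e+01,
        1.15468478e-02,  1.09161727e-03,  9.80111224e-06]), 'eef_pos': array([0.22335198, 0.6104378 , 0.40476161]), 'tcp_rot': array([[-9.39126414e-01,  3.43571782e-01,  9.93449152e-05],
       [ 3.43571792e-01,  9.39126407e-01,  1.20673731e-04],
       [-5.18373444e-05,  1.47459999e-04, -9.99999988e-01]]), 'wrist_force': array([-0.12810449,  0.15215484,  0.11194276]), 'torque': array([0.02675934, 0.00971782, 0.00886652]), 'gripper_width': 0.08545775200845919}
```

Run:
```python
import cv2
t=cv2.imread("pics/top0.png"); cv2.imwrite("pics/t1.png",cv2.resize(t[90:310,90:420],(798,532),interpolation=3))
s=cv2.imread("pics/side0.png"); cv2.imwrite("pics/s1.png",cv2.resize(s[80:330,90:423],(798,599),interpolation=3))
```

```text
(no output)
```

View pics/t1.png

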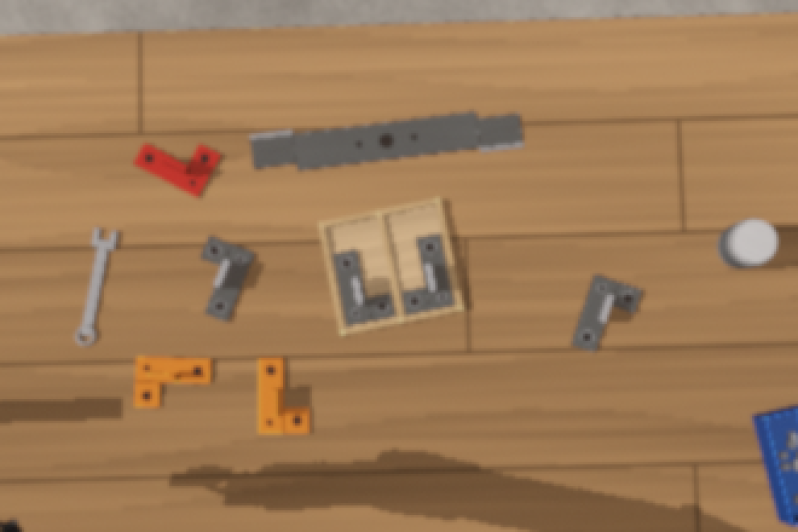

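View pics/s1.png

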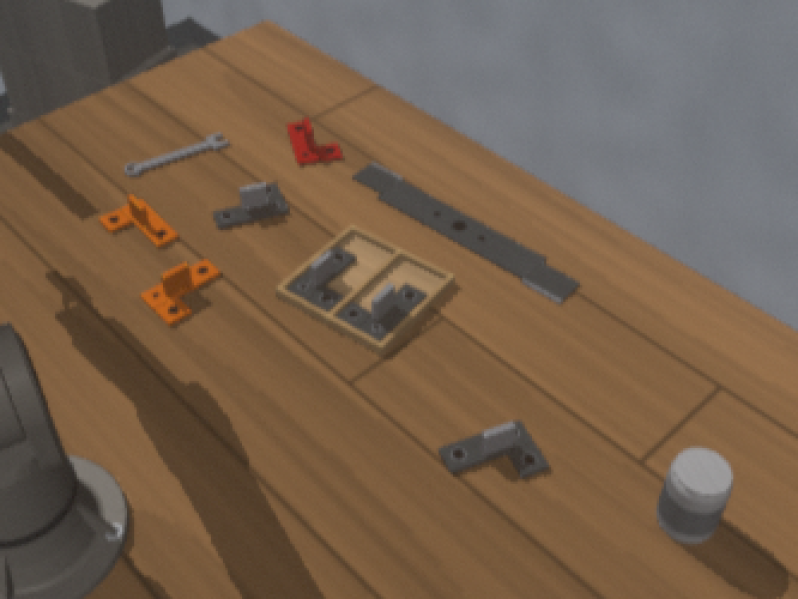

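```bash
cat > h.py <<'E'
from rig import env, effector, eyes, outline_of, mark_of
import cv2,numpy as np
from scipy.optimize import minimize
CAL={c:eyes.get_calibration(c) for c in("side","top")}
def proj(c,P):
    K=CAL[c];V=np.array(K["view"]);q=np.atleast_2d(P)@V[:3,:3].T+V[:3,3]
    return np.c_[K["fx"]*q[:,0]/q[:,2]+K["cx"],K["fy"]*q[:,1]/q[:,2]+K["cy"]]
def unproj(c,uv,z):
    K=CAL[c];V=np.array(K["view"]);R=V[:3,:3];o=-R.T@V[:3,3]
    d=R.T@[(uv[0]-K["cx"])/K["fx"],(uv[1]-K["cy"])/K["fy"],1];return o+d*(z-o[2])/d[2]
def rz(a): return np.array([[np.cos(a),-np.sin(a),0],[np.sin(a),np.cos(a),0],[0,0,1]])
# boxes x0,x1,y0,y1,z0,z1 about the lug point / tray origin
J=np.array([[-50,70,-30,10,-34,-26],[-50,-10,10,50,-34,-26],[-22,22,-5,5,-26,14]])/1e3
L=np.array([[-50,70,-10,30,-34,-26],[-50,-10,-50,-10,-34,-26],[-22,22,-5,5,-26,14]])/1e3
T=np.array([[-92,92,-100,100,0,16]])/1e3
S=8
def render(c,boxes,x,y,z,a,roi):
    u,v,w,h=roi; m=np.zeros((h*S,w*S),np.uint8)
    for b in boxes:
        P=np.array([[i,j,k] for i in b[:2] for j in b[2:4] for k in b[4:]])@rz(a).T+[x,y,z]
        q=(proj(c,P)-[u,v]+.5)*S
        cv2.fillConvexPoly(m,cv2.convexHull(np.round((q-.5)*16).astype(np.int32)),255,shift=4)
    return cv2.resize(m,(w,h),interpolation=cv2.INTER_AREA)/255.
def fit(boxes,z,p0,obs):
    """obs: list of (camera, soft mask 384x512); returns pose, residual"""
    rois=[]
    for c,m in obs:
        q=proj(c,[p0[0],p0[1],z])[0]; r=70 if boxes is T else 38
        rois.append((int(q[0])-r,int(q[1])-r,2*r,2*r))
    def f(p):
        e=0
        for (c,m),ro in zip(obs,rois):
            u,v,w,h=ro; e+=((render(c,boxes,p[0]/1e3,p[1]/1e3,z,p[2]/100,ro)-m[v:v+h,u:u+w])**2).sum()
        return e
    best=None
    for da in (-.15,0,.15):
        s=np.array([p0[0]*1e3,p0[1]*1e3,(p0[2]+da)*100]); 
        r=minimize(f,s,method="Nelder-Mead",options=dict(initial_simplex=s+np.array([[0,0,0],[8,0,0],[0,8,0],[0,0,10]]),xatol=.05,fatol=.02))
        if best is None or r.fun<best.fun:best=r
    p=best.x;return np.array([p[0]/1e3,p[1]/1e3,p[2]/100]),best.fun
def satmask(im,region):
    s=cv2.cvtColor(im,cv2.COLOR_BGR2HSV)[...,1].astype(float)
    near=cv2.dilate(region.astype(np.uint8),np.ones((5,5)))>0
    bg=cv2.dilate(region.astype(np.uint8),np.ones((11,11)))>0
    hi=np.median(s[bg&~near]); lo=np.median(s[cv2.erode(region.astype(np.uint8),np.ones((3,3)))>0])
    return np.clip((hi-s)/(hi-lo),0,1)*near
def pick(c,name,uv):
    """outline of name whose box holds pixel uv"""
    for d in outline_of(c,name):
        l,t,w,h=d["box"]
        if l-3<=uv[0]<=l+w+3 and t-3<=uv[1]<=t+h+3: return d
E
cat > m1.py <<'E'
from h import *
import json
G={"loose_l_lug":(L,.034,(184,204),np.pi-.2),"loose_j_lug":(J,.034,(341,217),np.pi-.2),"set_l_lug":(L,.040,(238,210),.15),"set_j_lug":(J,.040,(269,205),.15),"tray":(T,0,(251,202),.15)}
ims={c:eyes.get_image(c) for c in("top","side")}; out={}
for n,(B,z,uv,a) in G.items():
    p0=unproj("top",uv,z); obs=[];sm=[]
    for c in ims:
        d=pick(c,n,proj(c,[p0[0],p0[1],z])[0])
        if d is None: print(n,c,"missed");continue
        R=d["region"]
        if n=="tray": R=cv2.fillConvexPoly(np.zeros(R.shape,np.uint8),cv2.convexHull(np.argwhere(R)[:,::-1].astype(np.int32)),1)
        obs.append((c,R.astype(float)))
        if n!="tray": sm.append((c,satmask(ims[c],d["region"])))
        print(n,c,round(d["p"],2),int(R.sum()))
    for lab,o in(("net",obs),("sat",sm),("net top",obs[:1]),("sat top",sm[:1]),("sat side",sm[1:])):
        if o: 
            p,e=fit(B,z,[p0[0],p0[1],a],o); print("  ",lab,np.round(p[:2]*1e3,1),round(np.degrees(p[2]),1),round(e,1)); out[n+" "+lab]=p.tolist()
json.dump(out,open("m1.json","w"))
E
python3 m1.py
```

```text
loose_l_lug top 0.74 458
loose_l_lug side 0.73 388
   net [567.7 306.8] 156.8 47.8
   sat [566.3 307.8] 157.7 35.7
   net top [569.6 306.8] 158.4 24.3
   sat top [567.1 307.7] 157.3 18.3
   sat side [565.3 307.8] 158.9 14.7
loose_j_lug top 0.96 447
loose_j_lug side 0.85 602
   net [ 496.3 -295. ] 160.2 53.1
   sat [ 494.3 -295.3] 160.0 48.5
   net top [ 497.3 -295.4] 159.7 14.5
   sat top [ 495.1 -296.2] 159.7 15.3
   sat side [ 493.8 -294.8] 160.0 30.3
set_l_lug top 0.56 394
set_l_lug side 0.72 375
   net [533.8  94.5] 9.5 88.5
   sat [533.2  94.3] 10.1 69.0
   net top [533.8  93. ] 8.8 39.3
   sat top [533.   93.5] 9.6 30.7
   sat side [533.8  94.9] 10.1 35.9
set_j_lug top 0.72 430
set_j_lug side missed
   net [552.7 -22.1] 11.1 28.3
   sat [551.8 -20.4] 10.5 31.1
   net top [552.7 -22.1] 11.1 28.3
   sat top [551.8 -20.4] 10.5 31.1
tray top 0.78 2412
tray side 0.73 2192
   net [573.7  43.4] 9.6 130.1
   net top [575.2  41.3] 10.1 60.2
```

Candidates for the loose L, as top-image pixels: dark (184,204), orange (160,245) and (205,255), and red (163,160). By the description I choose the dark one. The loose J at (341,217) is the only dark J outside the tray. I'll check the fits in one close crop and test the IK.

```bash
cat >> h.py <<'E'
TR=np.array([.5742,.0428]);TY=np.radians(10.0)
def totray(p): return rz(-TY)[:2,:2]@(np.array(p)[:2]-TR)
def fromtray(p): return TR+rz(TY)[:2,:2]@np.array(p)
GOAL={"l":np.r_[fromtray([.0313,.036]),TY+np.pi],"j":np.r_[fromtray([.0307,-.036]),TY+np.pi]}
PICK={"l":np.array([.5663,.3078,np.radians(157.7)]),"j":np.array([.4945,-.2955,np.radians(160)])}
def ori(yaw,flip):
    y=rz(yaw)[:,1]*(-1 if flip else 1);z=np.array([0,0,-1.]);return np.c_[np.cross(y,z),y,z]
def tcp(xy,zpt): return np.array([xy[0],xy[1],zpt+.155])   # zpt: height of the grasp point
E
python3 - <<'E'
from h import *
for k in "lj":
  for fl in(0,1):
    for nm,p in(("pick",PICK[k]),("goal",GOAL[k])):
      for z in(.036,.15):
        q=env.ik(tcp(p,z),ori(p[2],fl));print(k,fl,nm,z,None if q is None else np.round(q,2))
rows=[]
for c in("top","side"):
    im=cv2.imread(f"pics/{c}0.png");big=cv2.resize(im,None,fx=5,fy=5,interpolation=3);tiles=[]
    for B,p,z in((L,PICK["l"],.034),(J,PICK["j"],.034),(T,[*TR,TY],0)):
        for b in B:
            if B is T:
                faces=[[(b[i],b[j],b[5]) for i,j in((0,2),(1,2),(1,3),(0,3))]]+[[(x,y,.006) for x,y in((-.084,y0),(.084,y0),(.084,y0+.088),(-.084,y0+.088))] for y0 in(.004,-.092)]
            else: faces=[[(b[i],b[j],b[5]) for i,j in((0,2),(1,2),(1,3),(0,3))]]
            for f in faces: cv2.polylines(big,[np.round((proj(c,np.array(f)@rz(p[2]).T+[p[0],p[1],z])+.5)*5).astype(int)],1,(0,255,0),1)
        u,v=((proj(c,[p[0],p[1],z])[0])*5).astype(int);tiles.append(big[v-145:v+145,u-130:u+130])
    rows.append(np.hstack(tiles))
cv2.imwrite("pics/fit.png",np.vstack(rows))
E
```

```text
l 0 pick 0.036 [-1.31  1.09  1.26  1.75 -1.12  1.21 -1.68]
l 0 pick 0.15 [-1.32  0.88  1.26  1.68 -0.88  1.27 -1.83]
l 0 goal 0.036 [-0.66  0.65  0.61  1.84 -0.5   0.81 -1.19]
l 0 goal 0.15 [-0.73  0.5   0.71  1.77 -0.38  1.01 -1.28]
l 1 pick 0.036 [-0.7   0.62  0.19  1.73 -0.15  0.81  0.74]
l 1 pick 0.15 [-0.72  0.48  0.22  1.66 -0.12  1.01  0.71]
l 1 goal 0.036 [-0.4   0.57  0.25  1.83 -0.2   0.76  1.7 ]
l 1 goal 0.15 [-0.48  0.43  0.35  1.76 -0.17  0.98  1.69]
j 0 pick 0.036 [-0.27  0.83  1.06  1.92 -0.9   0.96 -0.69]
j 0 pick 0.15 [-0.24  0.55  0.96  1.84 -0.52  1.03 -0.99]
j 0 goal 0.036 [-0.57  0.67  0.66  1.83 -0.54  0.83 -1.04]
j 0 goal 0.15 [-0.64  0.53  0.76  1.76 -0.42  1.02 -1.13]
j 1 pick 0.036 [ 0.04  0.59  0.55  1.91 -0.44  0.76  2.06]
j 1 pick 0.15 [-0.11  0.46  0.75  1.84 -0.37  0.98  2.02]
j 1 goal 0.036 [-0.34  0.59  0.34  1.82 -0.27  0.77  1.88]
j 1 goal 0.15 [-0.44  0.46  0.46  1.75 -0.24  0.99  1.86]
```

View pics/fit.png

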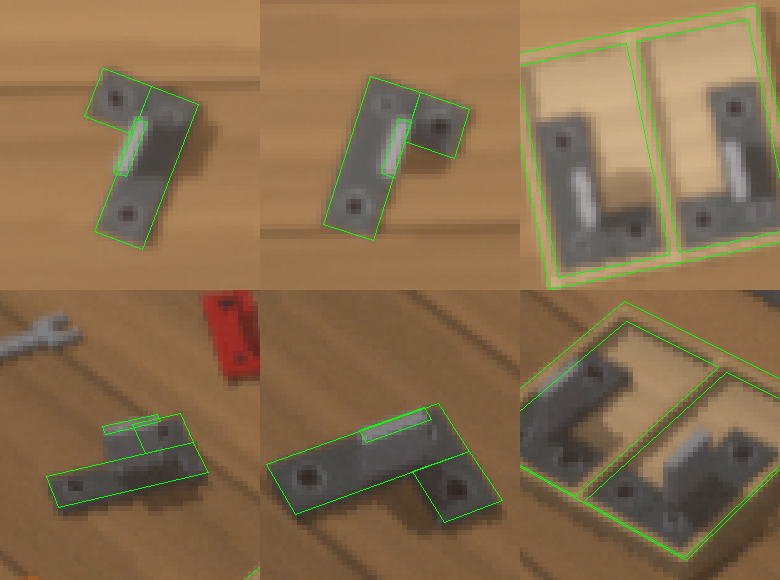

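The overlays sit on the dark plates and the tray walls in both views, so the choice is confirmed. Next I pick the L plate and hover over its bay.

```bash
cat >> h.py <<'E'
def grab(k,fl=1):
    p=PICK[k];o=ori(p[2],fl)
    effector.command_gripper(.045)
    env.move_to(tcp(p,.14),o); env.move_linear(tcp(p,.075),v=.2)
    print("touch",env.move_linear(tcp(p,.036),v=.08,max_force=8))
    w=effector.command_gripper(0.0); print("width",env.get_obs()["gripper_width"])
    env.move_linear(tcp(p,.14),v=.15); g=GOAL[k]
    env.move_to(tcp(g,.13),ori(g[2],fl)); s=env.get_obs(); print("t",s["time_s"],"w",s["gripper_width"],"F",np.round(s["wrist_force"],1),np.round(s["eef_pos"],4))
def tile(c,p,f=8,r=45):
    im=eyes.get_image(c);u,v=proj(c,p)[0].astype(int);return cv2.resize(im[v-r:v+r,u-r:u+r],None,fx=390/2/r,fy=390/2/r,interpolation=3)
E
python3 - <<'E'
from h import *
grab("l")
env.move_linear(tcp(GOAL["l"],.068),v=.1)   # plate underside ~34 mm: above the walls
print(np.round(env.get_obs()["wrist_force"],1))
cv2.imwrite("pics/heldl.png",np.hstack([tile(c,[*GOAL["l"][:2],.05]) for c in("top","side")]))
E
```

```text
touch False
width 0.009053245972879898
t 6.9583 w 0.00895362932206681 F [-0.4  0.6 -4.8] [0.5986 0.0853 0.2843]
[ 0.6  0.7 -4.4]
```

View pics/heldl.png

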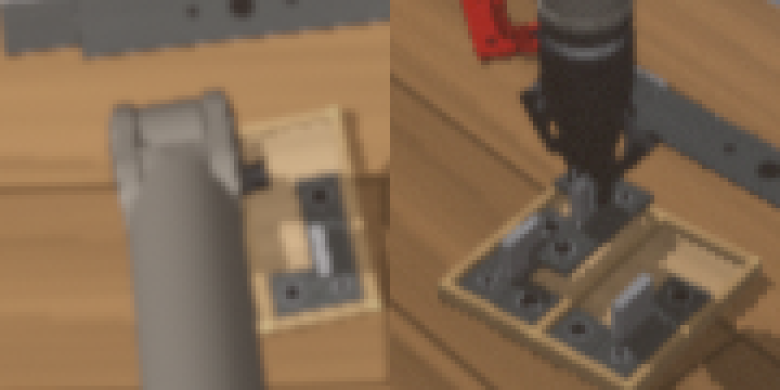

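The plate is held level above its bay, with its hand and orientation right (side view). I lower it and stop on contact.

Run:
```python
from h import *
g=GOAL["l"]
hit=env.move_linear(tcp(g,.0415),v=.03,max_force=8); s=env.get_obs()
print(hit,"underside mm",(s["eef_pos"][2]-.155-.036)*1e3,np.round(s["wrist_force"],1),np.round(s["torque"],2),np.round((s["eef_pos"][:2]-g[:2])*1e3,1))
cv2.imwrite("pics/downl.png",tile("side",[*g[:2],.02],r=35))
```

```text
True underside mm 6.631190168974961 [-0.9  0.2  5.1] [ 0.06 -0.1   0.06] [-0.2 -0. ]
```

View pics/downl.png

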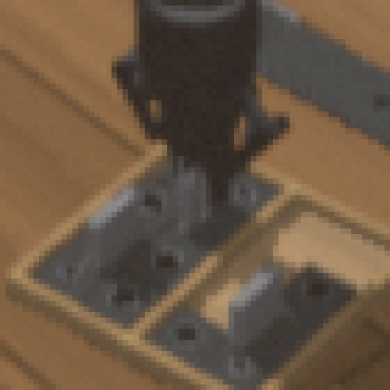

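The plate made contact at an underside height of about 6.6 mm (floor 6) and lies in the bay. I release it and do the J plate the same way.

Run:
```python
from h import *
g=GOAL["l"]
effector.command_gripper(.03)
env.move_linear(tcp(g,.12),v=.15); print(np.round(env.get_obs()["wrist_force"],1))
grab("j"); g=GOAL["j"]
cv2.imwrite("pics/mid.png",np.hstack([tile(c,[*TR,.02],r=40) for c in("top","side")]))
env.move_linear(tcp(g,.068),v=.1)
hit=env.move_linear(tcp(g,.0415),v=.03,max_force=8); s=env.get_obs()
print(hit,"underside mm",(s["eef_pos"][2]-.155-.036)*1e3,np.round(s["wrist_force"],1),np.round(s["torque"],2),np.round((s["eef_pos"][:2]-g[:2])*1e3,1))
```

```text
[ 0.3 -0.2 -0.1]
touch False
width 0.00917852802636451
t 15.0417 w 0.00915302538933235 F [-0.9 -0.9 -5.4] [0.6104 0.0096 0.2849]
True underside mm 6.6280668717070625 [ 0.3 -0.5  6.3] [-0.01 -0.1   0.04] [-0.2  0. ]
```

Run:
```python
from h import *
g=GOAL["j"]
effector.command_gripper(.03)
env.move_linear(tcp(g,.14),v=.15)
env.goto_joints([-1.319,.398,.045,1.537,-.019,1.207,-.051]); env.dwell(.3)
ims={}
tl=[]
for c in("top","side"):
    im=ims[c]=eyes.get_image(c);u,v=proj(c,[*TR,.02])[0].astype(int);tl.append(cv2.resize(im[v-40:v+40,u-40:u+40],(390,390),interpolation=3))
    cv2.imwrite(f"pics/{c}_end.png",im)
    for n in ("set_l_lug","set_j_lug"):
        print(c,n,[(np.round(totray(unproj(c,d["position"],.04))*1e3,0).tolist(),round(d["p"],2)) for d in mark_of(c,n)])
cv2.imwrite("pics/end.png",np.hstack(tl)); s=env.get_obs();print(s["time_s"],s["gripper_width"])
```

```text
top set_l_lug [([-36.0, 45.0], 0.59)]
top set_j_lug [([-36.0, -57.0], 0.73)]
side set_l_lug [([-29.0, 54.0], 0.82)]
side set_j_lug [([-27.0, -41.0], 0.77)]
21.0 0.03008112349586716
```

View pics/end.png

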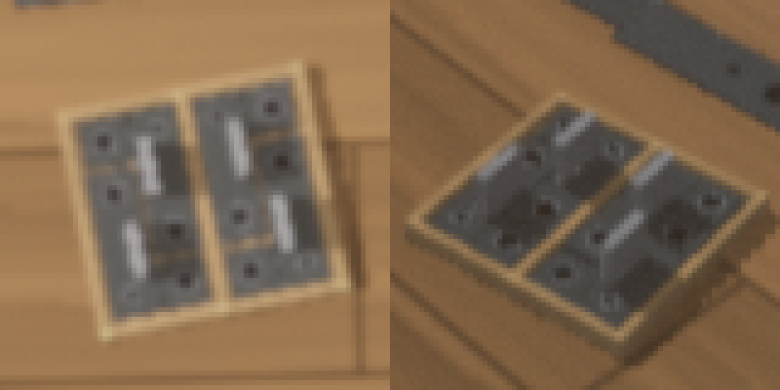

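View pics/side_end.png

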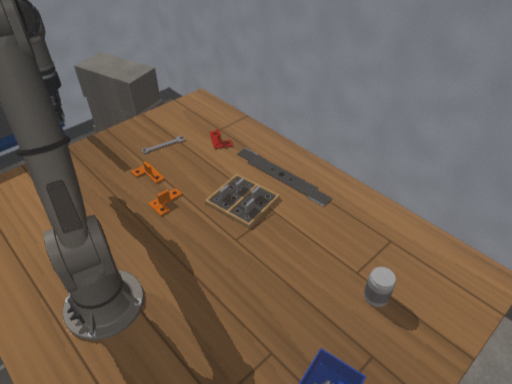

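```bash
python3 -c "
from rig import env
print(env.sign_off())"
```

```text
the job is handed in; nothing more can be done
None
```

Both loose plates are in the tray, each interlocked with its match, and the job is handed in: the L in the +y bay and the J in the -y bay. I turned each to the tray's direction plus a half turn. The robot clock was about 21 s at my last check, before hand-in.

**Seating:** Each plate touched down with its underside at about 6.6 mm by arm position, against a 6 mm floor. Contact on a wall or on another plate would have shown at 14 to 16 mm.

**Final pictures:** Both bays are full, with all four lugs up and narrow gaps between the plates. The gripper is empty and well clear. The blade, wrench, tin and the orange and red look-alikes show no sign of having moved.

**Checks that disagreed:** In the last pictures, the networks' positions for the lugs of the two plates already in the tray differed by up to about 16 mm between the two cameras. I put this down to the crowded lugs and relied on the pictures and contact heights. I did not refit the final plate positions numerically. Before the moves, the network also missed the set J plate in the side view, so I fitted that plate from the top view alone.

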